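Close the cocktail shaker with its nested top, then lift off only the cap

ROBOT

A 6-joint arm with a two-finger parallel gripper is mounted at the origin on a cart in front of the work surface, level with it; the furniture and walls round the work are solid. World frame = base frame: x ahead of the robot, y to its left, z up, the work surface at z = 0. Lengths are in m, angles in rad, forces in N, time in s.
With the tool pointing down it reaches from about 0.275 to 1 m from the base axis. Payload 8.4 kg.
Tool frame: the origin (TCP) lies on the centre line of the jaws, within the pads' length; the fingertips stand 19 mm ahead of it and the grasp point (between the pads) is the TCP (finger_overhang is the distance from the TCP to the fingertips, in m); z points along the fingers, y is the line along which they close (so a half turn about z gives the same grasp; the last joint's range is limited). The gripper opens to 85 mm and grips with 20 to 120 N. Pads are 22 mm wide; open, the fingers measure 114 mm over their backs; the gripper's body (76 mm by 85 mm) begins 54 mm behind the grasp point. The pads swing forward as they close: fully open they stand 13 mm farther back than shut.
Start: joints at [-1.299, 0.353, 1.633, -0, 1.155, -0.002], TCP at [0.169, -0.602, 0.25] pointing down, gripper open.
Joint ranges: [-2.63, 2.63], [-0.92, 2.1], [0.06, 2.66], [-1.3, 4.44], [0, 2.69], [-3.02, 3.02]. Speed limits (rad/s): [2.22, 2.22, 2.79, 3.14, 3.14, 3.14].

INTERFACE

Orientations are given as a unit quaternion [w, x, y, z].
In Python, from cell import * gives the robot as it stands. Calls block until the motion is done:
- goto(position, orientation): joint-space move of the TCP to a pose.
- move_linear(position, orientation=None, v=0.15, until_force=None): straight line of the TCP; orientation=None keeps the orientation; v is the mean speed in m/s. With until_force (N) it stops when the force on the tool has changed by that much, and returns True; else False.
- movej(angles): joint-space move.
- open_gripper() and close(): open the fingers fully, or close them until they stop; the grip force is fixed at half the most.
- wait(seconds).
- inverse_kinematics(position, orientation): joint angles nearest the present ones, or None.
- read_camera(name): name is "scene" or "side" or "wrist"; returns the picture (480x640x3 uint8, red, green, blue); there is no depth.
- camera_params(name): a dict with "vertical_fov" (degrees; the focal length in pixels is half the picture's height over the tangent of half this angle, whatever the lens; pixels are square), "cx", "cy" (the principal point, pixels), "camera_from_world" (4x4, takes a point from world to camera coordinates). Camera axes: x right, y down, z forward; pixel columns grow to the right and rows downward; lengths in m; the calibration is good to about 2 mm. A picture is of the moment at which its call begins: read the wrist's pose just before it. camera_params takes no time and is no camera call; for the wrist camera it gives the pose at the moment of the call.
A pose or a line that the arm cannot do raises MotionError and nothing moves.
- job_done(): hands the job in; it is judged then, once.
Readings, each from a call of its own:
- read_time(): time.
- read_joint_positions(): joint angles.
- read_joint_velocities(): joint speeds.
- read_effort(): joint torques, N m.
- read_position(): TCP position.
- read_ee_rot(): TCP orientation.
- read_ft_force(): force on the tool from outside, world axes, zero at the start.
- read_moment(): the same for the moment, N m.
- read_opening(): finger opening in m.
- read_finger_force(): force on a finger pad.
Only numpy, scipy, OpenCV 4.12 (cv2) and the standard library are available. Lean on these libraries where they do the work, as an engineer would, in place of code of your own. Each camera call takes 0.05 s, during which the arm holds its last target. There are 200 camera calls.

TASK

The small steel shaker tin is open, and its top stands beside it in one piece: the strainer with the little cap nested over its neck. Pick the top up with the cap still on, fit the strainer fully home in the mouth of the tin and let go of it; then lift only the cap off so that the drink can be poured through the strainer, leaving the strainer seated and the tin standing where it is. Finish still holding the cap level in the gripper, straight above the shaker and well clear of it (5 cm or more); do not put it down, and leave the glasses and the pepper shaker alone.

Things in the scene. Friction and masses are not known exactly. Their poses are not given: they have to be found in the camera images.
- shaker_tin: Open steel shaker tin, loose, upright on the worktop, round, 115 mm tall, 66 mm outside diameter over the top 27 mm, tapering to 50 mm at the foot; wall 3 mm, mouth 60 mm wide inside; about 0.4 kg. Origin: centre of its underside; z up its axis.
- strainer: Steel strainer top (inner lid), loose, round, 42 mm tall, about 0.16 kg, upright at the start. From its underside: 0-10 mm a plug (57 mm wide, bevelled to 49) that enters the tin with 1.5 mm play; 10-22 mm the rim band; 22-30 mm a sloping shoulder with a flat ledge 45 mm wide; 30-42 mm the neck, 29 mm wide. Origin: centre of its underside; fully home it is 105 mm above the tin's origin.
- cap: Steel cap (outer lid), loose, round, 40 mm wide, 24 mm tall, about 0.06 kg, closed on top, hollow below (34 mm wide, 16 mm deep). It sits over the strainer's neck, its lower edge on the ledge, about 2.5 mm play, held by its weight alone. Origin: centre of its lower edge, z up; nested, 30 mm above the strainer's origin (top of the pair 54 mm above it).
- glass_near: Bystander: the left one of two clear glass tumblers behind the shaker, 77 mm in diameter, 89 mm tall; origin at the centre of its underside. Leave it alone.
- pepper_mill: Bystander: glass pepper shaker with a grey top, 44 mm in diameter, 100 mm tall, standing behind the shaker; origin at the centre of its underside. Leave it alone.
- strainer_rim (a point): Centre of the strainer's straight rim band, 64 mm in diameter and 12 mm tall, 16 mm above the strainer's underside: the place to grip the strainer. The band's lower face rests on the tin's edge when fully home.
Not all that is in view belongs to the job. Leave any green look-alike of the shaker_tin alone.

How it is judged:
By the outcome, as a careful person would: the job done as asked, in the order asked, and still so for the second after the job is handed in, while the arm keeps its last pose, push and grip.
It also fails if it takes over 58 s, if anything falls off the work surface, if the arm or the gripper's body presses on something with over 40 N, if the wrist force passes 120 N, or if a joint passes its speed limit or range.

## Working session

There is one attempt and no reset: what is moved stays moved. The work goes in short steps, each a Python script; the robot and the scene stay as the last script left them, time stands still between calls to the robot, and variables do not carry over. Pictures are saved under pics/ and viewed, at most 10 in all, crops included, and the job is handed in when it is done.

```bash
mkdir -p pics
python3 - <<'E'
from cell import *
import cv2
for n in ("scene","side"):
    cv2.imwrite(f"pics/{n}0.png",read_camera(n)[:,:,::-1])
    p=camera_params(n);print(n,p)
print(read_time(),read_ee_rot())
E
```

```text
scene {'vertical_fov': 52.0591583679501, 'cx': 315.42620565134354, 'cy': 240.1408862452324, 'camera_from_world': array([[-0.83049517, -0.55688472, -0.01253734,  0.53763925],
       [-0.31326101,  0.48554786, -0.81615612,  0.1394705 ],
       [ 0.46059235, -0.67388626, -0.57769542,  0.72558558],
       [ 0.        ,  0.        ,  0.        ,  1.        ]])}
side {'vertical_fov': 47.43606265863881, 'cx': 319.95072412542834, 'cy': 234.60994981995208, 'camera_from_world': array([[-0.99207912, -0.12466792, -0.01539277,  0.56790297],
       [-0.04490594,  0.46642719, -0.883419  , -0.0031579 ],
       [ 0.11731362, -0.87573032, -0.468331  ,  0.93542758],
       [ 0.        ,  0.        ,  0.        ,  1.        ]])}
0.1 [-6.15568380e-04  9.90644364e-01  1.36467424e-01 -8.16882295e-05]
```

View pics/scene0.png

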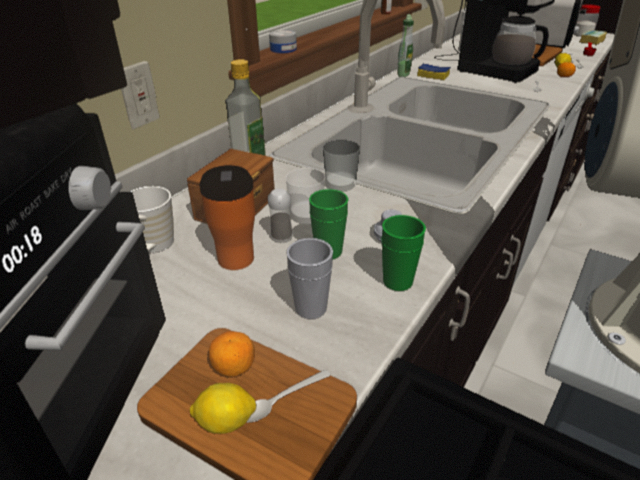

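View pics/side0.png

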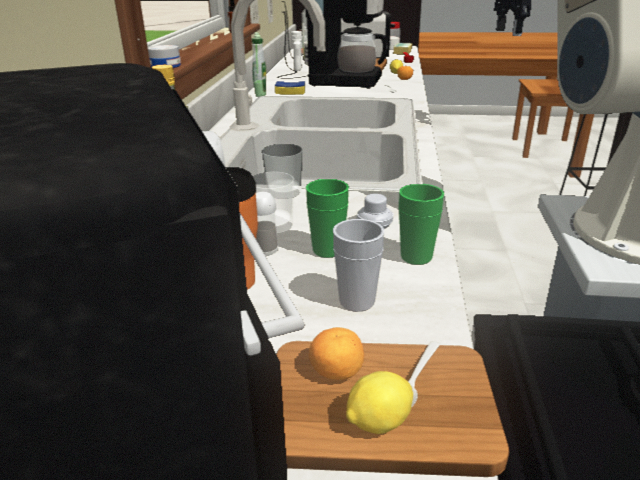

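The grey steel tin is at scene (310,280) and side (358,265). The green cups at side (327,218) and (420,224) are look-alikes to leave alone. The grey top with its cap is at side (376,210), between the green cups. I'll confirm this in an enlarged crop and calculate positions.

```bash
cat > h.py <<'E'
from cell import *
import numpy as np, cv2
def onplane(p,uv,z):
    f=240/np.tan(np.radians(p["vertical_fov"]/2));T=p["camera_from_world"];R=T[:3,:3]
    c=-R.T@T[:3,3];d=R.T@np.array([(uv[0]-p["cx"])/f,(uv[1]-p["cy"])/f,1])
    return c+d*(z-c[2])/d[2]
def proj(p,X):
    f=240/np.tan(np.radians(p["vertical_fov"]/2));T=p["camera_from_world"]
    q=T[:3,:3]@np.asarray(X)+T[:3,3];return q[:2]/q[2]*f+[p["cx"],p["cy"]]
E
python3 - <<'E'
from h import *
s,c=camera_params("side"),camera_params("scene")
for n,p,uv,z in [("tin side",s,(358.5,235),.115),("tin scene",c,(310,254),.115),("cap side",s,(375.5,199),.054),
 ("gL side",s,(327.5,191),.115),("gR side",s,(421,195),.115),("gL scene",c,(329,203),.115),("gR scene",c,(403,228),.115),("glass side",s,(280,181),.089),("pepper side",s,(265,197),.1)]:
    print(n,onplane(p,uv,z).round(4))
a=cv2.imread("pics/side0.png")[170:320,290:450];b=cv2.imread("pics/scene0.png")[180:330,275:435]
cv2.imwrite("pics/crop.png",cv2.resize(np.hstack([a,b]),None,fx=2.5,fy=2.5,interpolation=cv2.INTER_CUBIC))
E
```

```text
tin side [0.4866 0.2725 0.115 ]
tin scene [0.482  0.2581 0.115 ]
cap side [0.4718 0.0223 0.054 ]
gL side [0.5421 0.1353 0.115 ]
gR side [0.4027 0.1377 0.115 ]
gL scene [0.5355 0.1235 0.115 ]
gR scene [0.3991 0.1249 0.115 ]
glass side [0.6348 0.0401 0.089 ]
pepper side [0.6401 0.1327 0.1   ]
```

View pics/crop.png

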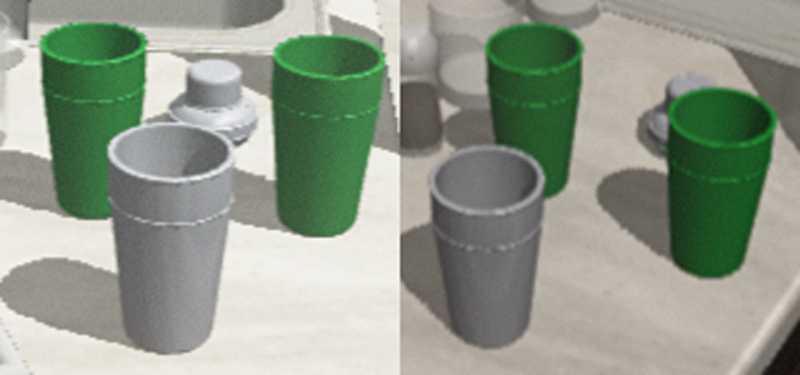

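The crop confirms it. The tin is grey: side rim centre (359,231), scene (310,251). The top is grey with its cap on, side cap top (375.6,198), and the green cups flank it. Next I'll check the faucet and tumbler for clearance, then look from above with the wrist camera.

Run:
```python
from h import *
s,c=camera_params("side"),camera_params("scene")
for n,p,uv,z in [("tin side",s,(358.8,231.2),.115),("tin scene",c,(309.8,250.9),.115),("cap side",s,(375.6,198),.054),("faucet side",s,(243,125),0),("faucet scene",c,(361,105),0),("tumbler foot",c,(236,258),0),("sink edge",s,(340,188),0)]:
    print(n,onplane(p,uv,z).round(4))
F=lambda p:np.diag([1,1,1])
def P(p):
    f=240/np.tan(np.radians(p["vertical_fov"]/2));return np.array([[f,0,p["cx"]],[0,f,p["cy"]],[0,0,1]])@p["camera_from_world"][:3]
for a,b in [((322,55),(440,45))]:
    X=cv2.triangulatePoints(P(s),P(c),np.float64(a).reshape(2,1),np.float64(b).reshape(2,1));print("spout",(X[:3]/X[3]).ravel())
Q=read_ee_rot()
print(inverse_kinematics([.47,-.03,.32],[0,1,0,0]),inverse_kinematics([.47,-.03,.32],[0,.7071,.7071,0]))
```

```text
tin side [0.4869 0.262  0.115 ]
tin scene [0.4864 0.2521 0.115 ]
cap side [0.4718 0.018  0.054 ]
faucet side [ 0.8625 -0.5714  0.    ]
faucet scene [ 0.8713 -0.5876  0.    ]
tumbler foot [0.6762 0.2158 0.    ]
sink edge [ 0.5491 -0.1468  0.    ]
spout [ 0.64231122 -0.59899971  0.19421828]
[-6.69283256e-02  4.12751376e-02  1.86487321e+00 -4.44089210e-16
  1.23544431e+00  1.50386800e+00] [-6.69283256e-02  4.12751376e-02  1.86487321e+00 -4.44089210e-16
  1.23544431e+00 -6.69283256e-02]
```

Run:
```python
from h import *
q=[0,.70710678,.70710678,0]
goto([.46,.01,.30],q)
wait(.2)
p=camera_params("wrist");im=read_camera("wrist");cv2.imwrite("pics/w1.png",im[:,:,::-1]);np.save("w1.npy",p,allow_pickle=True)
goto([.475,.23,.36],q);wait(.2)
p2=camera_params("wrist");im2=read_camera("wrist");cv2.imwrite("pics/w2.png",im2[:,:,::-1]);np.save("w2.npy",p2,allow_pickle=True)
for P in (p,p2):
    R=P["camera_from_world"];print((-R[:3,:3].T@R[:3,3]).round(3),R[2,:3].round(3),proj(P,[.472,.018,.054]),proj(P,[.487,.256,.115]))
print(read_time(),read_position(),read_ft_force())
```

```text
[0.462 0.089 0.425] [-0.001 -0.308 -0.951] [333.29235664 180.43256334] [ 364.6926286  -198.31615345]
[0.477 0.308 0.485] [-0.001 -0.309 -0.951] [318.35067391 349.62131426] [333.52260851 159.61494354]
3.925 [0.47514045 0.22883376 0.35978315] [-0.00279854  0.43138337 -0.20212121]
```

View pics/w1.png

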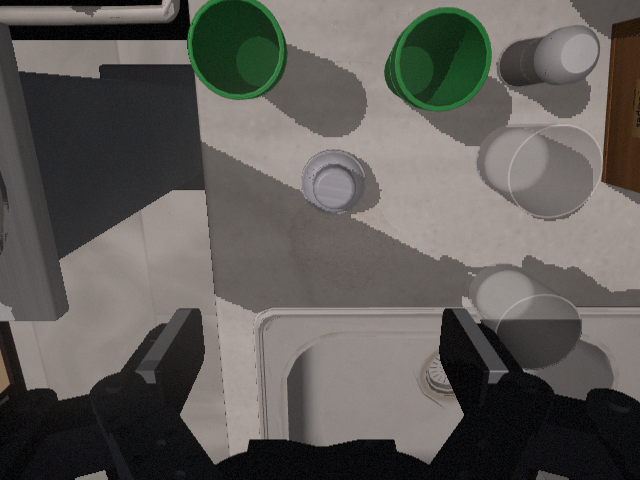

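View pics/w2.png

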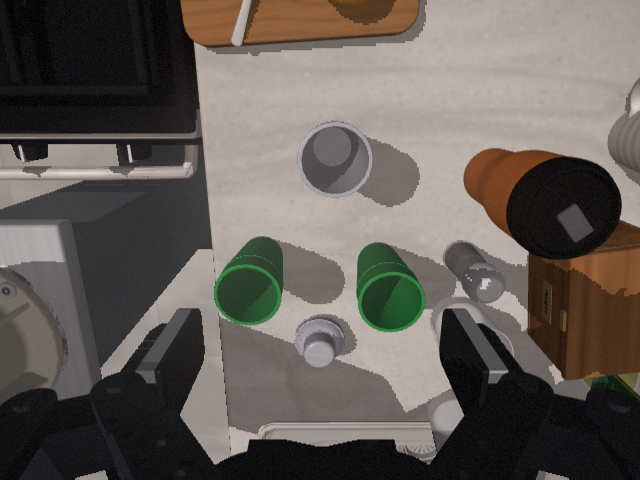

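w1 shows the top at (334,184), between the two green cups. w2 shows the tin's mouth ring centred near (335,159). I'll refine both by matching the projected circles to image edges.

```bash
cat >> h.py <<'E'
def fit(img,p,x0,circles,rng=.012):
    g=cv2.GaussianBlur(cv2.cvtColor(img,cv2.COLOR_BGR2GRAY),(0,0),1.0).astype(np.float32)
    gx,gy=cv2.Sobel(g,cv2.CV_32F,1,0),cv2.Sobel(g,cv2.CV_32F,0,1)
    t=np.linspace(0,2*np.pi,180,endpoint=False);best=(-1,)
    f=240/np.tan(np.radians(p["vertical_fov"]/2));T=p["camera_from_world"]
    for st,r in ((.001,rng),(.0002,.0012)):
        b=x0 if st==.001 else best[1]
        for dx in np.arange(-r,r+1e-9,st):
            for dy in np.arange(-r,r+1e-9,st):
                s=0
                for R,z in circles:
                    X=np.stack([b[0]+dx+R*np.cos(t),b[1]+dy+R*np.sin(t),0*t+z])
                    q=T[:3,:3]@X+T[:3,3:];u=(q[:2]/q[2]*f+[[p["cx"]],[p["cy"]]]).astype(np.float32)
                    n=np.gradient(u,axis=1);n=np.stack([n[1],-n[0]])/np.linalg.norm(n,axis=0)
                    a=cv2.remap(gx,u[0],u[1],1)[:,0];c=cv2.remap(gy,u[0],u[1],1)[:,0]
                    s+=np.minimum(np.abs(a*n[0]+c*n[1]),120).mean()
                if s>best[0]: best=(s,(b[0]+dx,b[1]+dy))
    return best
E
python3 - <<'E'
from h import *
w1,w2=[np.load(f"w{i}.npy",allow_pickle=True).item() for i in (1,2)]
i1,i2,i3,i4=[cv2.imread(f"pics/{n}.png") for n in ("w1","w2","side0","scene0")]
s,c=camera_params("side"),camera_params("scene")
T=[(.033,.115),(.030,.115)];C=[(.02,.054),(.032,.022)]
for n,i,p,x,k in [("tin w2",i2,w2,(.487,.256),T),("tin side",i3,s,(.487,.256),T),("tin scene",i4,c,(.487,.256),T),("top w1",i1,w1,(.472,.018),C),("cap w1",i1,w1,(.472,.018),C[:1]),("top w2",i2,w2,(.472,.018),C),("cap side",i3,s,(.472,.018),C[:1])]:
    print(n,np.round(fit(i,p,x,k)[1],4))
E
```

```text
tin w2 [0.4888 0.2552]
tin side [0.4906 0.259 ]
tin scene [0.4884 0.2486]
top w1 [0.4724 0.0132]
cap w1 [0.4722 0.0138]
top w2 [0.4708 0.013 ]
cap side [0.4728 0.021 ]
```

Run:
```python
from h import *
q=[0,.70710678,.70710678,0]
goto([.472,.0133,.20],q)
move_linear([.472,.0133,.05],v=.15)
r=move_linear([.472,.0133,.005],v=.025,until_force=4)
print(r,read_position(),read_ft_force(),read_opening(),read_time())
cv2.imwrite("pics/w3.png",read_camera("wrist")[:,:,::-1])
```

```text
True [0.47197428 0.01329044 0.00586045] [-0.52632022  0.49383701  6.51835341] 0.08569075672338344 7.775
```

View pics/w3.png

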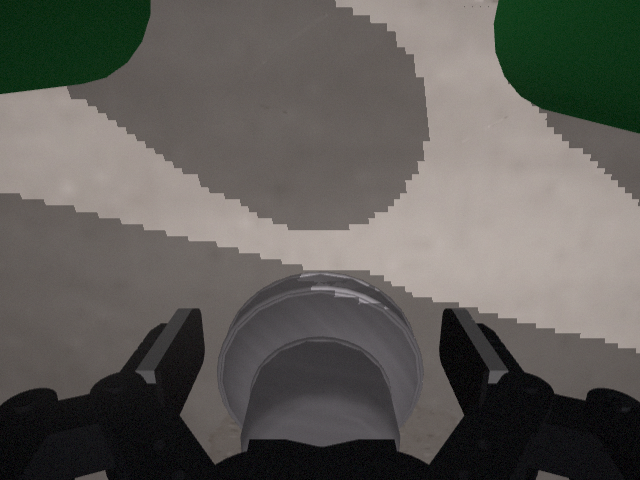

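The open tips touch the table at TCP z = 5.9 mm, so at 64 mm opening they stand about 13 mm ahead. The strainer is centred between the jaws. I'll grip the upper part of the band so the tips stay above the tin's lip.

Run:
```python
from h import *
q=[0,.70710678,.70710678,0]
move_linear([.472,.0133,.026],v=.05)
close();print(read_opening(),read_finger_force(),read_ft_force(),read_time())
move_linear([.472,.0133,.23],v=.12)
print(read_opening(),read_finger_force())
move_linear([.4888,.2552,.23],v=.2);wait(.3)
p=camera_params("wrist");np.save("w4.npy",p,allow_pickle=True)
im=read_camera("wrist")[:,:,::-1].copy();cv2.imwrite("pics/w4.png",im)
s=read_camera("side")[:,:,::-1].copy();cv2.imwrite("pics/s4.png",s)
P=read_position();print(P,read_opening(),read_time())
b=P[2]-.026
print("held w",fit(im,p,P[:2],[(.032,b+.022)],.006),fit(im,p,P[:2],[(.02,b+.054)],.006))
sp=camera_params("side")
print("held side",fit(s,sp,P[:2],[(.02,b+.054)],.01),"tin side",fit(s,sp,(.489,.257),[(.033,.115),(.03,.115)]))
print("tin w",fit(im,p,(.489,.255),[(.033,.115),(.03,.115)]))
cv2.imwrite("pics/c4.png",np.hstack([cv2.resize(im,(400,300)),cv2.resize(s[100:325,220:520],(400,300))]))
```

```text
0.061208205051074105 61.58867061138153 [-4.18602157 -0.29942295 12.65990416] 8.7667
0.060653426436299396 65.12892007827759
[0.4888558  0.25490856 0.23004242] 0.06082303305452041 12.375
held w (np.float32(65.37959), (np.float64(0.4900558046335596), np.float64(0.25050856298677926))) (np.float32(45.52182), (np.float64(0.4898558046335596), np.float64(0.2557085629867793)))
held side (np.float32(76.219025), (np.float64(0.5000558046335596), np.float64(0.2627085629867793))) tin side (np.float32(210.58777), (np.float64(0.4906), np.float64(0.259)))
tin w (np.float32(146.27795), (np.float64(0.4884), np.float64(0.2552)))
```

View pics/c4.png

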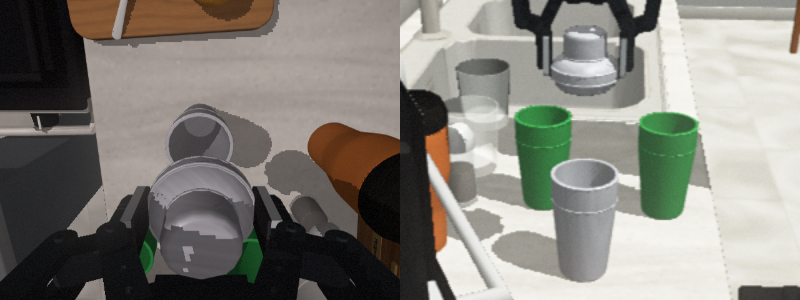

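Run:
```python
import cv2
s=cv2.imread("pics/s4.png")[95:185,300:420]
cv2.imwrite("pics/c5.png",cv2.resize(s,None,fx=6.5,fy=6.5,interpolation=cv2.INTER_CUBIC))
```

```text
(no output)
```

View pics/c5.png

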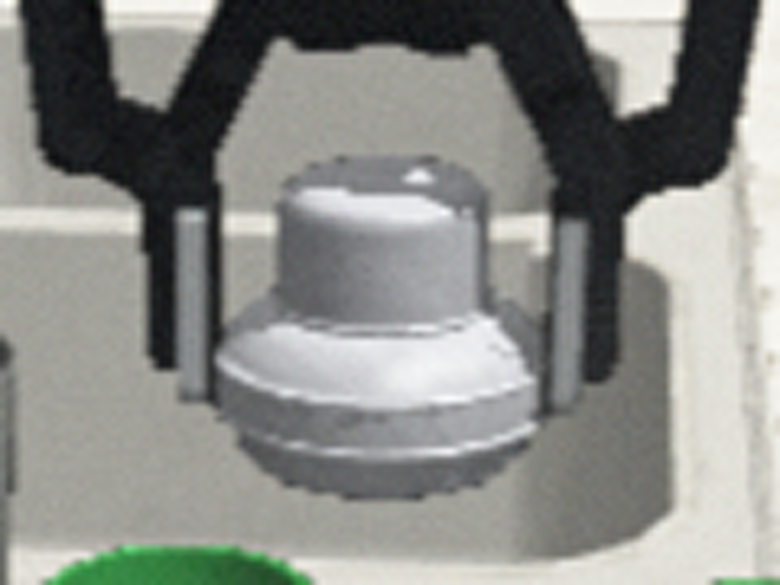

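The strainer is held level on its band, with the pad tips at mid-band, above its lower face, and the cap is on. The tin is at (0.4886, 0.2552). Next I'll lower it in with a force guard.

Run:
```python
from h import *
move_linear([.4886,.2554,.150],v=.12);wait(.2)
print(read_position(),read_ft_force())
r=move_linear([.4886,.2554,.1285],v=.015,until_force=8)
print(r,read_position(),read_ft_force(),read_moment(),read_time())
cv2.imwrite("pics/s5.png",read_camera("side")[:,:,::-1])
s=cv2.imread("pics/s5.png")[150:330,240:480]
cv2.imwrite("pics/c6.png",cv2.resize(s,None,fx=3.3,fy=3.3,interpolation=cv2.INTER_CUBIC))
```

```text
[0.48906048 0.25566424 0.15081697] [-0.41593169  0.05991658 -2.04906988]
True [0.48839108 0.25586931 0.13192943] [-0.79125038  1.82721128  4.55818669] [ 0.34400128  0.33487384 -0.0118831 ] 14.4917
```

View pics/c6.png

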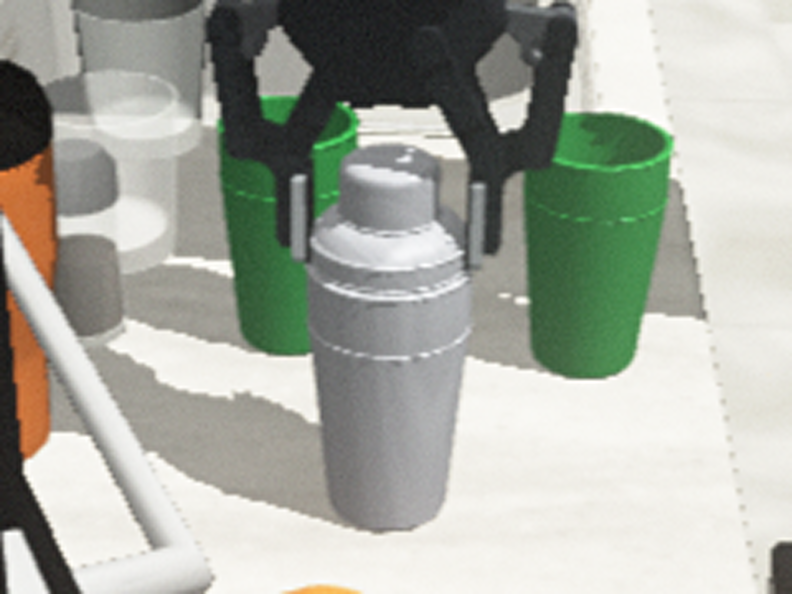

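Run:
```python
from h import *
r=move_linear([.4886,.2554,.1285],v=.01,until_force=14)
print(r,read_position(),read_ft_force(),read_time())
open_gripper();wait(.2)
print(read_opening(),read_ft_force())
move_linear([.4886,.2554,.158],v=.06);wait(.2)
im=read_camera("wrist")[:,:,::-1].copy();p=camera_params("wrist")
s=read_camera("side")[:,:,::-1].copy();sp=camera_params("side")
print("cap w",fit(im,p,(.4886,.2554),[(.02,.159)],.006),"side",fit(s,sp,(.489,.258),[(.02,.159)],.008),read_time())
a=cv2.resize(im,(400,300));b=cv2.resize(s[170:290,280:440],(400,300),interpolation=cv2.INTER_CUBIC)
cv2.imwrite("pics/c7.png",np.hstack([a,b]))
```

```text
True [0.48840439 0.25653764 0.13178271] [-2.26002348  1.69092783  7.16985914] 14.7667
0.0853188525797614 [0.41100508 0.40860195 0.17078216]
cap w (np.float32(37.924908), (np.float64(0.49019999999999997), np.float64(0.2544))) side (np.float32(105.401215), (np.float64(0.488), np.float64(0.2626))) 16.2417
```

View pics/c7.png

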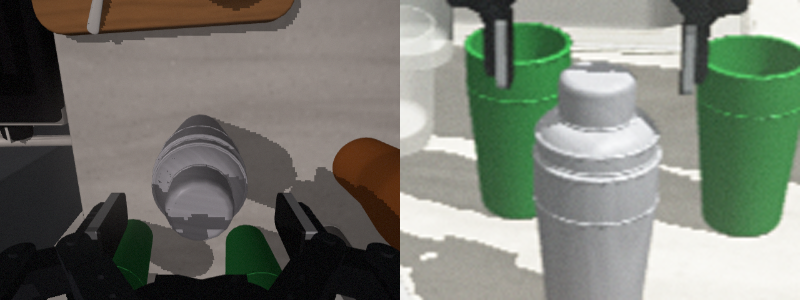

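Run:
```python
from h import *
s=read_camera("side")[:,:,::-1][185:275,310:410];c=read_camera("scene")[:,:,::-1][215:305,260:360]
cv2.imwrite("pics/c8.png",np.hstack([cv2.resize(i,(400,360),interpolation=cv2.INTER_CUBIC) for i in (s,c)]))
```

```text
(no output)
```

View pics/c8.png

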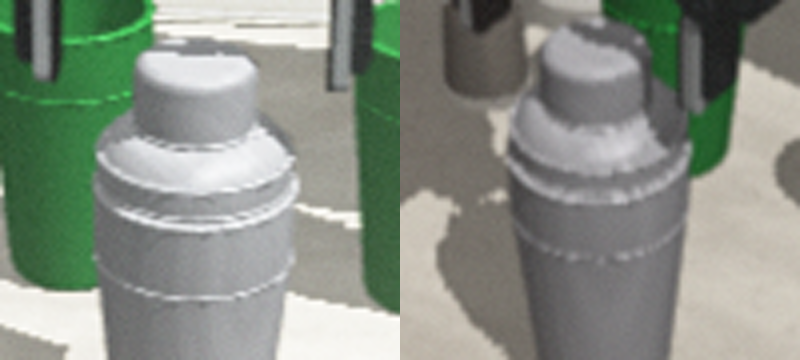

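The picture budget is used up, so I'll check seating by touch instead. With the shut fingertips (19 mm ahead), the cap top should stop the TCP at about 0.178 if the strainer is home and level. A light press also helps seat it.

Run:
```python
from h import *
move_linear([.4886,.2554,.205],v=.12)
close()
print(read_opening())
for dx,dy in ((0,0),(.018,0),(-.018,0),(0,0)):
    move_linear([.4886+dx,.2554+dy,.188],v=.1)
    r=move_linear([.4886+dx,.2554+dy,.170],v=.015,until_force=(12 if dx==dy==0 else 3))
    print(dx,dy,r,read_position().round(4),read_ft_force().round(1),read_time())
    move_linear([.4886+dx,.2554+dy,.188],v=.1)
```

```text
-6.721342232606099e-05
0 0 True [0.4889 0.2556 0.178 ] [-2.7 -0.3  7. ] 18.7083
0.018 0 True [0.5069 0.2555 0.1779] [-0.8 -0.7  4.9] 20.0417
-0.018 0 True [0.4707 0.2555 0.178 ] [-1.  -0.7  5.3] 21.5417
0 0 True [0.4889 0.2556 0.178 ] [-1.6 -1.3  7.2] 22.875
```

The touch heights are 178.0, 177.9 and 178.0 mm, so the strainer is fully home and level. Now I'll lift the cap.

Run:
```python
from h import *
move_linear([.4886,.2554,.195],v=.1)
open_gripper()
move_linear([.4886,.2554,.158],v=.06);wait(.2)
f0=read_ft_force()
close();print(read_opening(),read_finger_force(),(read_ft_force()-f0).round(2))
move_linear([.4886,.2554,.185],v=.04)
move_linear([.4886,.2554,.250],v=.08);wait(.5)
print(read_position(),read_opening(),read_finger_force(),(read_ft_force()-f0).round(2),read_time())
s=read_camera("side")[:,:,::-1].copy();sp=camera_params("side")
w=read_camera("wrist")[:,:,::-1].copy();wp=camera_params("wrist")
a=cv2.imread("pics/s5.png")
np.save("s9.npy",s)
for n,k in (("tin seam",[(.033,.088)]),("neck top",[(.0145,.147)]),("band top",[(.032,.127)]),("old cap",[(.02,.159)]),("cap now",[(.02,.251)])):
    print(n,fit(s,sp,(.489,.259),k,.008),fit(a,sp,(.489,.259),k,.008),fit(w,wp,(.489,.2555),k,.006))
```

```text
0.03737100510005219 59.874876234680414 [-3.09 -0.77  5.3 ]
[0.48856926 0.25539551 0.24990901] 0.03690651062130077 60.03840867429972 [-0.99 -0.52 -1.29] 27.9417
tin seam (np.float32(43.84732), (np.float64(0.4876), np.float64(0.25880000000000003))) (np.float32(49.13013), (np.float64(0.4884), np.float64(0.2556))) (np.float32(57.846874), (np.float64(0.488), np.float64(0.2515)))
neck top (np.float32(97.10306), (np.float64(0.4884), np.float64(0.2574))) (np.float32(68.42907), (np.float64(0.4868), np.float64(0.2512))) (np.float32(79.9613), (np.float64(0.4886), np.float64(0.2567)))
band top (np.float32(105.1036), (np.float64(0.4878), np.float64(0.2564))) (np.float32(79.78444), (np.float64(0.48819999999999997), np.float64(0.2534))) (np.float32(50.72984), (np.float64(0.488), np.float64(0.2585)))
old cap (np.float32(58.718594), (np.float64(0.4828), np.float64(0.2498))) (np.float32(99.66172), (np.float64(0.4878), np.float64(0.2606))) (np.float32(42.568745), (np.float64(0.4886), np.float64(0.2541)))
cap now (np.float32(87.07276), (np.float64(0.4836), np.float64(0.2682))) (np.float32(4.38394), (np.float64(0.4868), np.float64(0.2642))) (np.float32(52.331367), (np.float64(0.4886), np.float64(0.2577)))
```

The forces and image fits agree that only the cap came up and that the neck is exposed at its seated height. As a last numeric check, I'll fit the cap's height and tilt using all three cameras.

Run:
```python
from h import *
from scipy.optimize import differential_evolution
from scipy.spatial.transform import Rotation as Ro
V=[]
for n in ("side","scene"):
    g=cv2.GaussianBlur(cv2.cvtColor(read_camera(n),cv2.COLOR_RGB2GRAY),(0,0),1.).astype(np.float32)
    p=camera_params(n);V.append((p,cv2.Sobel(g,5,1,0),cv2.Sobel(g,5,0,1)))
t=np.linspace(0,2*np.pi,120,endpoint=False)
def circ(R,z):return np.stack([R*np.cos(t),R*np.sin(t),0*t+z])
def cost(v,parts,vs,full=False):
    s=0;rot=Ro.from_euler("xy",v[3:5]).as_matrix() if len(v)>3 else np.eye(3)
    for p,gx,gy in vs:
        f=240/np.tan(np.radians(p["vertical_fov"]/2));T=p["camera_from_world"]
        for R,z in parts:
            X=rot@circ(R,z)+np.array(v[:3])[:,None];q=T[:3,:3]@X+T[:3,3:]
            u=(q[:2]/q[2]*f+[[p["cx"]],[p["cy"]]]).astype(np.float32)
            n=np.gradient(u,axis=1);n=np.stack([n[1],-n[0]])/np.linalg.norm(n,axis=0)
            e=np.minimum(np.abs(cv2.remap(gx,u[0],u[1],1)[:,0]*n[0]+cv2.remap(gy,u[0],u[1],1)[:,0]*n[1]),120)
            s-=e.mean()
    return s
for nm,parts,c in (("cap",[(.02,0),(.02,.024)],(.4886,.256,.227)),("strainer",[(.032,.022),(.0145,.042)],(.4886,.256,.105))):
  for vn,vs in (("side",V[:1]),("scene",V[1:])):
    b=[(x-.005,x+.005) for x in c]+[(-.3,.3)]*2
    b[1]=(c[1]-.008,c[1]+.008)
    r=differential_evolution(cost,b,args=(parts,vs),seed=1,maxiter=150,tol=1e-5)
    print(nm,vn,r.x[:3].round(4),np.degrees(r.x[3:]).round(1),round(-r.fun,1),"level/expected:",round(-min(cost((c[0]+i*.001,c[1]+j*.001,c[2],0,0),parts,vs) for i in range(-5,6) for j in range(-8,9)),1))
```

```text
cap side [0.4917 0.258  0.2319] [-15.2  -8.8] 163.6 level/expected: 118.7
cap scene [0.4929 0.248  0.2228] [-2.  -1.6] 153.5 level/expected: 141.0
strainer side [0.49   0.2481 0.1018] [-3.6 -1.6] 208.5 level/expected: 200.2
strainer scene [0.4901 0.2518 0.1044] [ 0.7 -4.6] 181.7 level/expected: 176.9
```

Run:
```python
from h import *
from scipy.optimize import differential_evolution
from scipy.spatial.transform import Rotation as Ro
V=[]
for n in ("side","scene"):
    g=cv2.GaussianBlur(cv2.cvtColor(read_camera(n),cv2.COLOR_RGB2GRAY),(0,0),.8).astype(np.float32)
    p=camera_params(n);V.append((p,cv2.Sobel(g,5,1,0),cv2.Sobel(g,5,0,1)))
t=np.linspace(0,2*np.pi,160,endpoint=False)
def pj(p,X):
    f=240/np.tan(np.radians(p["vertical_fov"]/2));T=p["camera_from_world"];q=T[:3,:3]@X+T[:3,3:]
    return q[:2]/q[2]*f+[[p["cx"]],[p["cy"]]]
def cost(v,vs):  # silhouette = convex hull of both circles
    s=0;rot=Ro.from_euler("xy",v[:2]).as_matrix()
    for i,(p,gx,gy) in enumerate(vs):
        X=np.hstack([np.stack([.02*np.cos(t),.02*np.sin(t),0*t+z]) for z in (0,.024)])
        u=pj(p,rot@X+np.array([[.4886],[.256],[.227]]))+np.array(v[2+2*i:4+2*i])[:,None]
        h=cv2.convexHull(u.T.astype(np.float32))[:,0];h=np.vstack([h,h[:1]])
        L=np.r_[0,np.cumsum(np.linalg.norm(np.diff(h,axis=0),axis=1))];d=np.linspace(0,L[-1],150)
        u=np.stack([np.interp(d,L,h[:,k]) for k in (0,1)]).astype(np.float32)
        n=np.gradient(u,axis=1);n=np.stack([n[1],-n[0]])/np.linalg.norm(n,axis=0)
        s-=np.minimum(np.abs(cv2.remap(gx,u[0],u[1],1)[:,0]*n[0]+cv2.remap(gy,u[0],u[1],1)[:,0]*n[1]),150).mean()
    return s
for nm,vs in (("both",V),("side",V[:1]),("scene",V[1:])):
    b=[(-.3,.3)]*2+[(-6,6)]*(2*len(vs))
    r=differential_evolution(cost,b,args=(vs,),seed=1,maxiter=200)
    r0=differential_evolution(lambda w:cost(np.r_[0,0,w],vs),b[2:],seed=1,maxiter=100)
    print(nm,np.degrees(r.x[:2]).round(1),r.x[2:].round(1),-r.fun,"level",-r0.fun,r0.x.round(1))
```

```text
both [15.1 -0.3] [-2.9  2.8 -3.  -0.1] 206.46661376953125 level 177.30990600585938 [-2.6 -1.5 -1.  -3.6]
side [15.5 -1.3] [-3.2  2.8] 115.92207336425781 level 90.9936294555664 [-2.5 -1.5]
scene [ 6.4 10.8] [ 0.2 -0.5] 100.8954849243164 level 86.3554916381836 [-1.1 -3.4]
```

The fit suggests a possible 15° tilt, but a rounded cap edge could bias it. I'll run the same fit on earlier side images, where the cap was known to be level.

Run:
```python
from h import *
from scipy.optimize import differential_evolution
from scipy.spatial.transform import Rotation as Ro
t=np.linspace(0,2*np.pi,160,endpoint=False)
p=camera_params("side");f=240/np.tan(np.radians(p["vertical_fov"]/2));T=p["camera_from_world"]
def cost(v,c,gx,gy,rot0=None):
    rot=Ro.from_euler("xy",v[:2]).as_matrix()
    X=np.hstack([np.stack([.02*np.cos(t),.02*np.sin(t),0*t+z]) for z in (0,.024)])
    q=T[:3,:3]@(rot@X+np.array(c)[:,None])+T[:3,3:];u=q[:2]/q[2]*f+[[p["cx"]+v[2]],[p["cy"]+v[3]]]
    h=cv2.convexHull(u.T.astype(np.float32))[:,0];h=np.vstack([h,h[:1]])
    L=np.r_[0,np.cumsum(np.linalg.norm(np.diff(h,axis=0),axis=1))];d=np.linspace(0,L[-1],150)
    u=np.stack([np.interp(d,L,h[:,k]) for k in (0,1)]).astype(np.float32)
    n=np.gradient(u,axis=1);n=np.stack([n[1],-n[0]])/np.linalg.norm(n,axis=0)
    return -np.minimum(np.abs(cv2.remap(gx,u[0],u[1],1)[:,0]*n[0]+cv2.remap(gy,u[0],u[1],1)[:,0]*n[1]),150).mean()
for nm,im,c in (("start",cv2.imread("pics/side0.png"),(.472,.0135,.03)),("carried",cv2.imread("pics/s4.png"),(.4888,.255,.234)),("nested",cv2.imread("pics/s5.png"),(.4886,.256,.136)),("now",np.load("s9.npy"),(.4886,.256,.227))):
    g=cv2.GaussianBlur(cv2.cvtColor(im,cv2.COLOR_BGR2GRAY),(0,0),.8).astype(np.float32)
    a=(c,cv2.Sobel(g,5,1,0),cv2.Sobel(g,5,0,1));o=[]
    for d in (-15,-10,-5,0,5,10,15,20):
        o.append(round(-differential_evolution(lambda w:cost([np.radians(d),*w],*a),[(-.1,.1),(-6,6),(-6,6)],seed=1,maxiter=60).fun))
    print(nm,o)
```

```text
start [123, 125, 124, 134, 138, 138, 129, 104]
carried [87, 80, 85, 106, 104, 107, 117, 117]
nested [76, 80, 84, 95, 102, 105, 100, 89]
now [93, 93, 92, 90, 96, 108, 116, 117]
```

The current profile matches the "carried" one, taken at nearly the same place and height while the cap sat level on the strainer. So the apparent tilt comes from the fit, and the cap is level. Handing in.

Run:
```python
from cell import *
print(read_opening(),read_finger_force(),read_position(),read_time())
print(job_done())
```

```text
0.037068283257094665 60.04006063565612 [0.48859152 0.25541355 0.25001729] 28.2417
the job is handed in; nothing more can be done
None
```

I handed the job in at 28.2 s: the strainer is home in the tin and level by touch, and the cap is held about 8 cm above it, level as far as the camera fits can tell; I viewed 11 pictures, one over the limit of 10.

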